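# Clear the sample turntable and hold its brake on at the third click

## Task

A rubber stopper has been left on the free-spinning sample turntable: lift it off and put it in the steel dish, leaving the weighing bottle and the small beaker standing on the turntable. Then brake the turntable: pull the brake lever round by its upright handle, clockwise seen from above, exactly three clicks from its rest position and never as far as the fourth, and finish while still holding the handle there, because the lever springs back if it is let go.

Things in the scene. Friction and masses are not known exactly. Their poses are not given: they have to be found in the camera images.
- stopper_mid (a point): the stray grey rubber stopper, a tapered plug standing upright on the turntable, wide end up: 28 mm across the top, about 22 mm across the foot, 30 mm tall, 15 g. The point is its centre, 15 mm above its foot. It stands on one of three places on the turntable, the weighing bottle and the small beaker on the other two
- stopper: the same stopper; origin at the centre of its foot
- dish: small round steel dish, open at the top, standing on the worktop left of the robot's midline: 110 mm across the rim, 34 mm high, wall 3 mm, its inner floor 4 mm above the worktop, loose, 0.3 kg. Origin at the centre of its underside
- table_centre (a point): centre of the upper face of the turntable: a bare aluminium disc 170 mm across, 15 mm thick, its upper face 45 mm above the worktop, spinning freely about the upright axis through this point. It is carried by an aluminium base plate fixed to the worktop right of the robot's midline, with the grey brake housing on the same plate, left of the disc
- turntable (a joint): turning angle of the disc about its upright axis, rad, no stops, hardly any friction. Behind the disc a tall cabinet side panel stands across the worktop, its face 0.65 m ahead of the robot's base axis: keep the wrist and gripper on the near side of it, also when swinging over from the left
- vial_mid (a point): glass weighing bottle with a knobbed lid, 39 mm across, 65 mm tall, loose on the turntable; the point is half-way up. To be left standing there
- small_beaker_mid (a point): small glass beaker, 48 mm across, 56 mm tall, loose on the turntable; the point is half-way up. To be left standing there
- brake_lever (a joint): brake lever angle, rad: 0 at its rest stop, growing clockwise seen from above. It clicks every 12 degrees; notches at 0.209, 0.419, 0.628 (third click) and 0.838, end stop 1.047. A spring pulls it back to rest (about 2.5 N at the handle at rest, 4.5 N at the third click); between notches it swells and falls by about 1.5 N. A tight grip on the post adds some 2 N. Let go, it returns to rest
- lever_pivot (a point): point on the lever's upright pivot axis, on the lever's upper face, 74 mm above the worktop
- handle_mid (a point): centre of the upright round grip at the lever's free end: a grey plastic post 20 mm in diameter, standing on the lever from 74 to 124 mm above the worktop; this point is 100 mm above the worktop and 100 mm from the pivot axis, measured level. One click moves it 21 mm along its arc

How it is judged:
By the outcome, as a careful person would: the job done as asked, in the order asked, and still so for the second after the job is handed in, while the arm keeps its last pose, push and grip.
It also fails if it takes over 66 s, if anything falls off the work surface, if the arm or the gripper's body presses on something with over 40 N, if the wrist force passes 120 N, or if a joint passes its speed limit or range.

## Robot

A 6-joint arm with a two-finger parallel gripper is mounted at the origin on a cart in front of the work surface, level with it; the furniture and walls round the work are solid. World frame = base frame: x ahead of the robot, y to its left, z up, the work surface at z = 0. Lengths are in m, angles in rad, forces in N, time in s.
With the tool pointing down it reaches from about 0.275 to 0.725 m from the base axis. Payload 5.6 kg.
Tool frame: the origin (TCP) lies between the finger pads; the fingertips stand 25 mm ahead of it and the grasp point (between the pads) lies 6 mm ahead of it; z points along the fingers, y is the direction in which the jaws open and shut (so a half turn about z gives the same grasp; the last joint's range is limited). The gripper opens to 85 mm and grips with 20 to 120 N. Pads are 22 mm wide; open, the fingers measure 114 mm over their backs; the gripper's body (76 mm by 85 mm) begins 54 mm behind the grasp point. The pads swing forward as they close: fully open they stand 13 mm farther back than shut.
Start: joints at [1.628, 0.255, 0.108, 0, -1.424, -0.285], TCP at [0.124, 0.536, 0.256] pointing down, gripper open.
Joint ranges: [-2.95, 2.95], [-1.21, 1.97], [-1.09, 1.5], [-2.87, 1.71], [-2.94, -0.07], [-3.05, 3.05]. Speed limits (rad/s): [2.57, 2.57, 3.14, 3.14, 3.14, 3.14].

## Interface

Orientations are given as a rotation vector (axis times angle).
In Python, from station import arm gives the robot as it stands.
- The arm moves only by the tool move_arm, never from a script. Its argument "increments" is a list of rows, each a list of 3 entries, a list of its own where there are three numbers: the turn, a rotation vector about the world's x, y, z in rad, then the shift along the world's x, y, z in m, then the closure, from 0 (fully open) to 1 (shut). In form: [[[rx, ry, rz], [x, y, z], jaw], ...]. A call has 1 to 20 rows; each row is the pose to reach, as a shift and turn from the pose measured when the call began; what a row does not reach only later rows make up. A row lasts 1/12 s, in which the tool goes at most 41.7 mm and 7.16 degrees, less where a joint would pass 70% of its speed; a pose out of reach is approached as far as the arm can. A call with a gripper value outside its range is refused whole. The fingers move at their own pace and stop on an object; "squeeze" is the grip in N (left out, the last holds). Time passes only in rows, so rows that repeat a pose let the fingers close. It gives the time, the measured TCP pose, the force and the opening at its end, in the units of the state.
- arm.read_state(): the state, without advancing time (a new reading comes with each control period).
- arm.capture(name): name is "scene" or "top" or "wrist"; returns a dict with "color" (480x640x3 uint8, red, green, blue), "range_z" (480x640 float32, m along the optical axis (not along the pixel's ray), 0 where there is no reading), "fx", "fy", "cx", "cy" (pixels), "D" ([k1, k2, p1, p2, k3] as OpenCV has them; the pictures are not rectified), "rvec" (rotation vector, rad) and "tvec" (3), from world to camera coordinates, as OpenCV has them. Camera axes: x right, y down, z forward; pixel columns grow to the right and rows downward; lengths in m; the calibration is good to about 2 mm. A picture is of the moment at which its call begins.
- arm.sign_off(): hands the job in, once; it reports no verdict.
Trained networks look in the newest picture that a camera, given by its name, has taken for a name from the list of things; names that differ only in an ending like _2 or _b are one class to them, and where a whole thing is asked for, a point or a joint stands for the part that bears it (a point fixed in the world has none). Each returns a list of dicts, best first, with "score" (0 to 1); they miss things now and then, are a little off and sometimes report something else, mostly with a low value. They report only what shows in the picture. A call takes as long as a camera call.
- arm.look_for(camera, target): "extent" ([left, top, width, height] in pixels, round what is visible of it).
- arm.regions_of(camera, target): "region" (480x640 bool, what is visible of it) and "extent" ([left, top, width, height] in pixels, round what is visible of it).
The state is a dict: "clock": time; "qpos": joint angles; "joint_velocities": joint speeds; "effort": joint torques, N m; "tcp_pos": TCP position; "orientation": TCP orientation; "ft_force": force on the tool from outside, world axes, zero at the start; "torque": the same for the moment, N m; "width": opening from 0.0 (shut) to 1.0 (fully open).
Only numpy, scipy, OpenCV 4.12 (cv2) and the standard library are available. Lean on these libraries where they do the work, as an engineer would, in place of code of your own. Each camera call takes 0.05 s, during which the arm holds its last target. There are 200 camera calls.

## Working session

There is one attempt and no reset: what is moved stays moved. The work goes in short steps, Python scripts to look and compute and a tool call to move; the robot and the scene stay as the last step left them, time stands still between calls to the robot, and variables do not carry over. Pictures are saved under pics/ and viewed, about 8 in all and at most 12, crops included, and the job is handed in when it is done.

Besides the shell and the picture viewer there is one more tool, called after "Request:" as a command line: name --argument value ..., lists and objects as JSON in quotes. move_arm: Moves the arm, as the interface text tells. Its arguments: {"type":"object","properties":{"increments":{"type":"array","items":{"type":"array"}},"squeeze":{"type":"number"}},"required":["increments"]}

```bash
mkdir -p pics; ls
cat > h.py <<'E'
import numpy as np, cv2
from station import arm
def cap(n,save=None):
    c=arm.capture(n)
    if save: cv2.imwrite('pics/'+save,c['color'][:,:,::-1])
    return c
def world(c,us,vs,z):
    K=np.array([[c['fx'],0,c['cx']],[0,c['fy'],c['cy']],[0,0,1.]])
    p=cv2.undistortPoints(np.stack([us,vs],1).astype(np.float64).reshape(-1,1,2),K,np.array(c['D'],float)).reshape(-1,2)
    P=np.c_[p*np.array(z)[:,None],z]
    R=cv2.Rodrigues(np.array(c['rvec'],float))[0]
    return (P-np.array(c['tvec']).ravel())@R
def cloud(c,mask):
    v,u=np.nonzero(mask&(c['range_z']>0))
    return world(c,u,v,c['range_z'][v,u])
E
python3 - <<'E'
from h import *
s=arm.read_state(); print(s['tcp_pos'],s['orientation'],s['width'],s['clock'])
for n in ['top','scene']:
    c=cap(n,n+'1.png')
    for t in ['stopper','dish','turntable','vial_mid','small_beaker_mid','brake_lever','handle_mid']:
        for r in arm.regions_of(n,t)[:2]:
            P=cloud(c,r['region'])
            if len(P)<5: print(n,t,r['score'],r['extent'],len(P));continue
            h=P[P[:,2]>np.percentile(P[:,2],97)-.006]
            print(n,t,round(r['score'],2),r['extent'],len(P),'med',np.median(P,0).round(3),'lo',np.percentile(P,3,axis=0).round(3),'hi',np.percentile(P,97,axis=0).round(3),'topmid',((h.min(0)+h.max(0))/2).round(3))
E
```

```text
pics
[0.12405743 0.53535931 0.25538483] [ 3.11932385e+00 -3.56918174e-01 -2.21217479e-04] 1.0015701019553456 0.0
top stopper 0.56 [405.6, 232.8, 15.7, 14.3] 140 med [ 0.465 -0.153  0.075] lo [ 0.455 -0.165  0.067] hi [ 0.477 -0.142  0.077] topmid [ 0.466 -0.154  0.075]
top turntable 0.68 [387.5, 198.3, 84.6, 84.7] 3951 med [ 0.465 -0.188  0.045] lo [ 0.394 -0.274  0.042] hi [ 0.543 -0.123  0.048] topmid [ 0.469 -0.199  0.073]
top vial_mid 0.75 [434.4, 249.7, 25.0, 16.9] 401 med [ 0.425 -0.218  0.094] lo [ 0.409 -0.24   0.05 ] hi [ 0.442 -0.205  0.109] topmid [ 0.425 -0.224  0.108]
top small_beaker_mid 0.81 [430.0, 200.4, 27.6, 29.0] 546 med [ 0.518 -0.226  0.073] lo [ 0.494 -0.242  0.052] hi [ 0.535 -0.198  0.102] topmid [ 0.515 -0.22   0.101]
top brake_lever 0.78 [359.5, 219.2, 32.3, 47.7] 478 med [ 0.463 -0.073  0.075] lo [ 0.411 -0.096  0.071] hi [ 0.515 -0.046  0.124] topmid [ 0.418 -0.092  0.123]
scene stopper 0.57 [307.1, 138.7, 11.2, 20.7] 197 med [ 0.465 -0.146  0.072] lo [ 0.455 -0.165  0.046] hi [ 0.477 -0.14   0.077] topmid [ 0.466 -0.154  0.075]
scene dish 0.64 [268.4, 37
[... 233 characters left out ...]
46 -0.117  0.049] topmid [ 0.47  -0.183  0.083]
scene vial_mid 0.93 [328.3, 106.3, 14.6, 28.6] 392 med [ 0.427 -0.211  0.087] lo [ 0.411 -0.23   0.05 ] hi [ 0.442 -0.204  0.107] topmid [ 0.425 -0.22   0.106]
scene small_beaker_mid 0.97 [280.0, 100.9, 20.4, 35.1] 628 med [ 0.514 -0.215  0.079] lo [ 0.493 -0.242  0.049] hi [ 0.533 -0.199  0.101] topmid [ 0.513 -0.22   0.099]
scene brake_lever 0.76 [286.7, 148.3, 53.9, 45.1] 641 med [ 0.449 -0.077  0.074] lo [ 0.411 -0.097  0.061] hi [ 0.514 -0.043  0.122] topmid [ 0.418 -0.092  0.121]
scene handle_mid 0.73 [285.2, 151.6, 55.4, 40.3] 537 med [ 0.443 -0.079  0.074] lo [ 0.412 -0.095  0.069] hi [ 0.513 -0.043  0.123] topmid [ 0.419 -0.092  0.121]
```

Run:
```python
import cv2
a=cv2.imread('pics/top1.png');b=cv2.imread('pics/scene1.png')
x=cv2.resize(a[170:310,330:490],(640,560),interpolation=2)
cv2.imwrite('pics/crop1.png',x)
```

```text
(no output)
```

View pics/scene1.png

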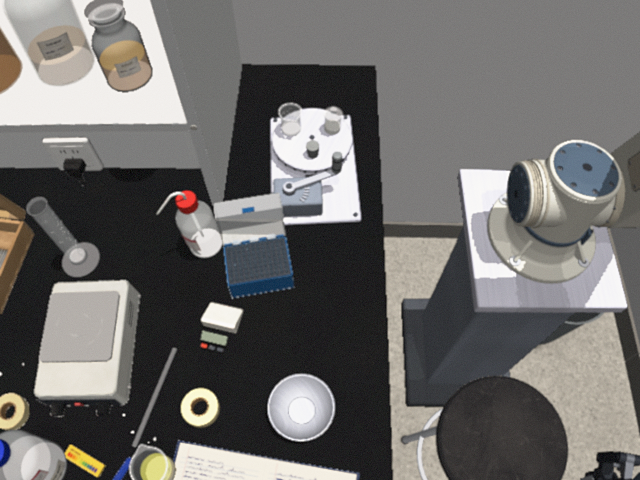

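View pics/crop1.png

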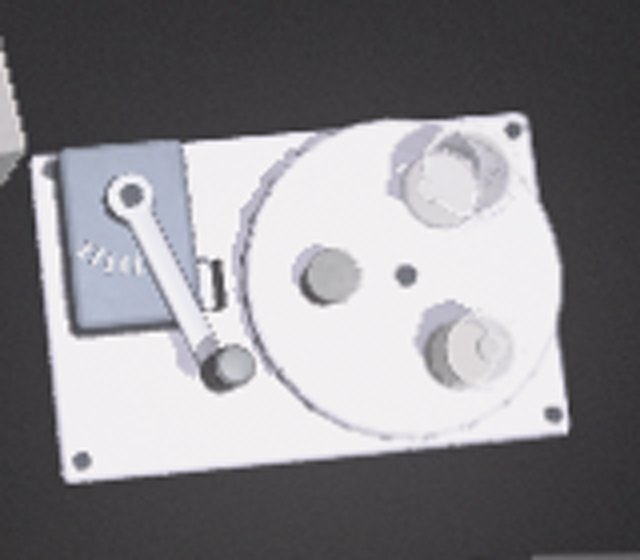

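Scene picture: dish at about (300,408), turntable at (312,138) and the blue box between them, lying well toward the panel. Top crop: stopper at (330,275), bottle at (475,350), beaker at (455,175), lever pivot at (130,193), handle at (235,365). All of this agrees with the networks. Clockwise takes the handle left in the crop (+y), away from the disc. I'll move over the stopper along a path near the base.

Request:
move_arm --increments '[[[0,0,-0.067],[0.017,-0.034,0],0.4],[[0,0,-0.134],[0.034,-0.069,0],0.4],[[0,0,-0.2],[0.051,-0.103,0],0.4],[[0,0,-0.27],[0.068,-0.138,0],0.4],[[0,0,-0.335],[0.085,-0.172,0],0.4],[[0,0,-0.4],[0.102,-0.207,0],0.4],[[0,0,-0.47],[0.119,-0.241,0],0.4],[[0,0,-0.535],[0.136,-0.276,0],0.4],[[0,0,-0.6],[0.153,-0.31,0],0.4],[[0,0,-0.67],[0.171,-0.345,0],0.4],[[0,0,-0.735],[0.188,-0.38,0],0.4],[[0,0,-0.8],[0.205,-0.414,0],0.4],[[0,0,-0.87],[0.222,-0.448,0],0.4],[[0,0,-0.94],[0.239,-0.483,0],0.4],[[0,0,-1.0],[0.256,-0.517,0],0.4],[[0,0,-1.07],[0.273,-0.552,0],0.4],[[0,0,-1.14],[0.29,-0.586,0],0.4],[[0,0,-1.2],[0.307,-0.62,-0.01],0.4],[[0,0,-1.27],[0.325,-0.655,-0.02],0.4],[[0,0,-1.34],[0.342,-0.69,-0.03],0.4]]' --squeeze 20

```text
clock: 2.47
tcp_pos: [0.4668, -0.1563, 0.2261]
orientation: [-2.22, 2.222, -0.001]
ft_force: [1.3, 0.7, -0.4]
width: 0.601
```

Run:
```python
from h import *
s=arm.read_state(); print(s['tcp_pos'],s['qpos'],s['clock'])
c=cap('wrist','w1.png')
for t in ['stopper','handle_mid','brake_lever','vial_mid','small_beaker_mid']:
    for r in arm.regions_of('wrist',t)[:2]:
        P=cloud(c,r['region'])
        if len(P)<5: print(t,r['score'],r['extent'],len(P));continue
        h=P[P[:,2]>np.percentile(P[:,2],95)-.004]
        print(t,round(r['score'],2),r['extent'],len(P),'lo',np.percentile(P,2,axis=0).round(4),'hi',np.percentile(P,98,axis=0).round(4),'topmid',((h.min(0)+h.max(0))/2).round(4),'mean',h.mean(0).round(4))
c=cap('top')
for u,v in [(362.5,218.2),(388.6,261.5),(431.5,238.7)]:
    z=c['range_z'][int(v)-2:int(v)+3,int(u)-2:int(u)+3]; print(world(c,np.array([u]),np.array([v]),[np.median(z)]))
```

```text
[ 0.46684859 -0.15634533  0.22611635] [-4.18701699e-03  1.52136774e-01 -9.91640809e-02 -3.28840363e-05
 -1.31837645e+00  3.55008339e-03] 2.4667
stopper 0.56 [299.0, 208.7, 38.0, 40.0] 1123 lo [ 0.4536 -0.1664  0.0544] hi [ 0.4778 -0.1415  0.0774] topmid [ 0.4655 -0.1536  0.0756] mean [ 0.4657 -0.1538  0.076 ]
handle_mid 0.85 [248.6, 300.5, 138.5, 61.3] 2662 lo [ 0.4221 -0.1007  0.0705] hi [ 0.5162 -0.0452  0.1226] topmid [ 0.4245 -0.0925  0.1172] mean [ 0.4252 -0.0934  0.1195]
handle_mid 0.65 [197.0, 46.0, 223.4, 330.2] 48676 lo [ 0.3839 -0.2852  0.0118] hi [ 0.5501 -0.0287  0.0755] topmid [ 0.4651 -0.1385  0.14  ] mean [ 0.4662 -0.0736  0.0797]
brake_lever 0.69 [251.3, 297.9, 129.3, 65.4] 2847 lo [ 0.4212 -0.1011  0.0609] hi [ 0.5169 -0.0432  0.123 ] topmid [ 0.4312 -0.1181  0.1643] mean [ 0.4263 -0.0972  0.1258]
vial_mid 0.75 [346.3, 104.7, 61.8, 62.0] 2994 lo [ 0.4083 -0.24    0.0637] hi [ 0.4434 -0.2056  0.1105] topmid [ 0.4244 -0.2226  0.1087] mean [ 0.4249 -0.2226  0.1093]
small_beaker_mid 0.64 [204.1, 101.1, 79.4, 81.9] 4818 lo [ 0.4921 -0.2412  0.0537] hi [ 0.5344 -0.1963  0.1031] topmid [ 0.5133 -0.2178  0.1016] mean [ 0.5139 -0.2186  0.1015]
[[0.40329744 0.01643028 0.6227399 ]]
[[0.3699071  0.00094101 0.63555838]]
[[ 0.38784077 -0.0353496   0.61809798]]
```

View pics/w1.png

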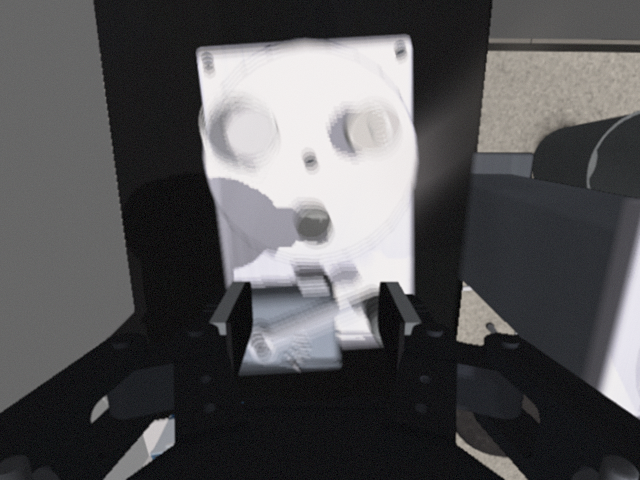

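Wrist view, slightly motion-blurred: stopper at (312,223), clear of the bottle (368,130), beaker (245,132) and handle (375,305). I'll go down on it.

Request:
move_arm --increments '[[[0,0,0],[-0.001,0.002,-0.03],0.4],[[0,0,0],[-0.001,0.002,-0.06],0.4],[[0,0,0],[-0.001,0.002,-0.09],0.4],[[0,0,0],[-0.001,0.002,-0.11],0.4],[[0,0,0],[-0.001,0.002,-0.13],0.4],[[0,0,0],[-0.001,0.002,-0.14],0.4],[[0,0,0],[-0.001,0.002,-0.147],0.4],[[0,0,0],[-0.001,0.002,-0.152],0.4],[[0,0,0],[-0.001,0.002,-0.152],0.4],[[0,0,0],[-0.001,0.002,-0.152],0.4]]'

```text
clock: 3.65
tcp_pos: [0.4657, -0.1511, 0.0758]
orientation: [-2.226, 2.214, -0.003]
ft_force: [0.4, 0.4, 0.1]
width: 0.603
```

Request:
move_arm --increments '[[[0,0,0],[0,0,0],0.5],[[0,0,0],[0,0,0],0.55],[[0,0,0],[0,0,0],0.6],[[0,0,0],[0,0,0],0.63],[[0,0,0],[0,0,0],0.66],[[0,0,0],[0,0,0],0.69],[[0,0,0],[0,0,0],0.72],[[0,0,0],[0,0,0],0.75],[[0,0,0],[0,0,0],0.8],[[0,0,0],[0,0,0],0.8],[[0,0,0],[0,0,0],0.8]]' --squeeze 20

```text
clock: 4.57
tcp_pos: [0.4659, -0.1512, 0.076]
orientation: [-2.226, 2.214, -0.004]
ft_force: [-0.6, -0.6, 3.0]
width: 0.302
```

Request:
move_arm --increments '[[[0,0,0],[0,0,0.02],0.8],[[0,0,0],[0,0,0.05],0.8],[[0,0,0],[0,0,0.08],0.8],[[0,0,0],[0,0,0.11],0.8],[[0,0,0],[0,0,0.14],0.8],[[0,0,0],[0,0,0.15],0.8],[[0,0,0],[0,0,0.15],0.8]]'

```text
clock: 5.15
tcp_pos: [0.4673, -0.1514, 0.2289]
orientation: [-2.224, 2.211, -0.011]
ft_force: [0.1, 0.1, -0.2]
width: 0.306
```

Run:
```python
from h import *
s=arm.read_state(); print(s['tcp_pos'],s['width'],s['clock'])
c=cap('wrist','w2.png')
```

```text
[ 0.4672693  -0.15140872  0.22892157] 0.3058793783284307 5.15
```

View pics/w2.png

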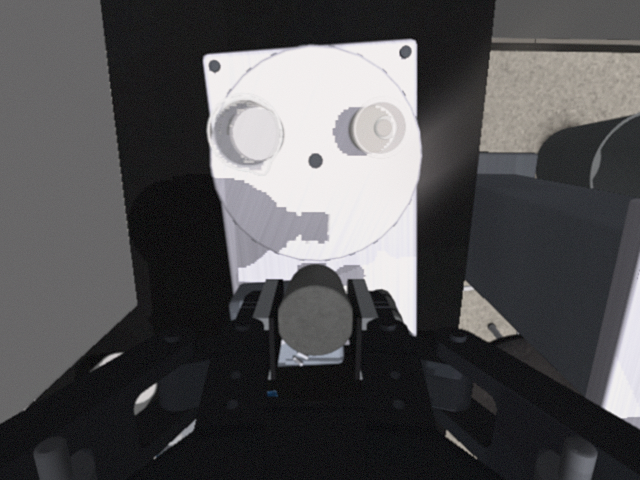

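The stopper is held between the pads at (315,310). The bottle (378,128) and beaker (247,132) are undisturbed. Next: over to the dish, curving on the near side of the box.

Request:
move_arm --increments '[[[0,0,0.05],[-0.015,0.025,0],0.8],[[0,0,0.1],[-0.035,0.055,0],0.8],[[0,0,0.15],[-0.055,0.085,0],0.8],[[0,0,0.2],[-0.075,0.115,0],0.8],[[0,0,0.25],[-0.09,0.148,0],0.8],[[0,0,0.3],[-0.1,0.183,0],0.8],[[0,0,0.35],[-0.105,0.22,0],0.8],[[0,0,0.4],[-0.105,0.257,0],0.8],[[0,0,0.45],[-0.1,0.294,0],0.8],[[0,0,0.5],[-0.09,0.33,0],0.8],[[0,0,0.55],[-0.075,0.364,0],0.8],[[0,0,0.6],[-0.06,0.398,0],0.8],[[0,0,0.65],[-0.045,0.43,0],0.8],[[0,0,0.7],[-0.03,0.46,0],0.8],[[0,0,0.75],[-0.012,0.485,0],0.8],[[0,0,0.8],[0.006,0.504,0],0.8],[[0,0,0.8],[0.006,0.506,-0.03],0.8],[[0,0,0.8],[0.006,0.506,-0.06],0.8],[[0,0,0.8],[0.006,0.506,-0.08],0.8],[[0,0,0.8],[0.006,0.506,-0.09],0.8]]'

```text
clock: 6.87
tcp_pos: [0.4701, 0.3531, 0.131]
orientation: [2.911, -1.173, -0.003]
ft_force: [-0.6, -0.6, -0.2]
width: 0.299
```

Run:
```python
from h import *
s=arm.read_state(); print(s['tcp_pos'],s['width'],s['clock'])
c=cap('wrist','w3.png')
for r in arm.regions_of('wrist','dish')[:2]:
    P=cloud(c,r['region']); print(r['score'],r['extent'],np.percentile(P,[1,50,99],axis=0).round(3))
# pivot / handle / table from 'top', now unobstructed
c=cap('top','top2.png')
K=np.array([[c['fx'],0,c['cx']],[0,c['fy'],c['cy']],[0,0,1.]])
for u,v in [(362.5,218.2),(431.5,238.7)]:
    z=c['range_z'][int(v)-2:int(v)+3,int(u)-2:int(u)+3]; print(world(c,np.array([u]),np.array([v]),[np.median(z)]))
r=arm.regions_of('top','brake_lever')[0]; P=cloud(c,r['region'])
h=P[P[:,2]>.115]; print('handle',h.min(0),h.max(0),h.mean(0)); l=P[(P[:,2]>.068)&(P[:,2]<.08)]
print('lever',l.min(0),l.max(0)); m,v=cv2.PCACompute(l[:,:2].astype(np.float32),None); print(m,v[0],((l[:,:2]-m)@v[0]).min(),((l[:,:2]-m)@v[0]).max())
```

```text
[0.47011531 0.35312789 0.13103984] 0.29863487997743093 6.8667
0.73 [216.7, 157.2, 183.8, 138.8] [[0.424 0.304 0.004]
 [0.481 0.347 0.016]
 [0.523 0.404 0.036]]
[[ 0.50914663 -0.05256051  0.07870162]]
[[ 0.4692111  -0.20019764  0.04787624]]
handle [ 0.40806572 -0.10300451  0.11717699] [ 0.42724758 -0.08383557  0.12645769] [ 0.41757262 -0.09271201  0.1224444 ]
lever [ 0.40984553 -0.09390813  0.06840253] [ 0.51737071 -0.043678    0.07997965]
[[ 0.47062284 -0.06837281]] [0.9125967  0.40886107] -0.0634902479434076 0.05106344509053554
```

Request:
move_arm --increments '[[[0,0,0],[0.003,0,-0.03],0.8],[[0,0,0],[0.003,0,-0.055],0.8],[[0,0,0],[0.003,0,-0.075],0.8],[[0,0,0],[0.003,0,-0.086],0.8],[[0,0,0],[0.003,0,-0.092],0.8],[[0,0,0],[0.003,0,-0.093],0.8],[[0,0,0],[0.003,0,-0.093],0.8],[[0,0,0],[0.003,0,-0.093],0.6],[[0,0,0],[0.003,0,-0.093],0.55],[[0,0,0],[0.003,0,-0.093],0.5],[[0,0,0],[0.003,0,-0.093],0.5],[[0,0,0],[0.003,0,-0.093],0.5],[[0,0,0],[0.003,0,-0.06],0.5],[[0,0,0],[0.003,0,-0.03],0.5],[[0,0,0],[0.003,0,0.0],0.5],[[0,0,0],[0.003,0,0.04],0.5],[[0,0,0],[0.003,0,0.08],0.5],[[0,0,0],[0.003,0,0.1],0.5],[[0,0,0],[0.003,0,0.1],0.5]]'

```text
clock: 8.65
tcp_pos: [0.4777, 0.3564, 0.2441]
orientation: [-2.9, 1.166, -0.012]
ft_force: [0.8, -0.4, -0.2]
width: 0.501
```

Run:
```python
from h import *
s=arm.read_state(); print(s['tcp_pos'],s['width'],s['clock'],s['orientation'],s['qpos'])
c=cap('wrist','w4.png')
```

```text
[0.47771246 0.35637569 0.24408801] 0.5007358326911778 8.65 [-2.90037361  1.16632228 -0.01247876] [ 0.90494245  0.33874734  0.19178902  0.00338193 -1.4067513  -0.09934944]
```

View pics/w4.png

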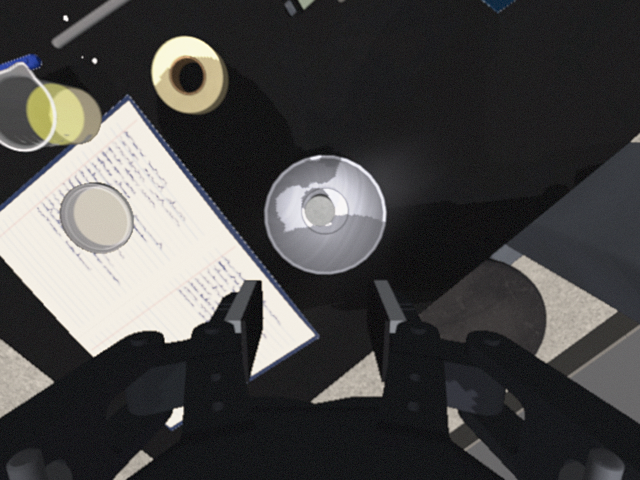

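The stopper stands in the dish at (320,210), and the dish hasn't moved. On to a point above the handle, with the jaws along its arc.

Request:
move_arm --increments '[[[0,0,0.07],[-0.015,-0.02,0],0.5],[[0,0,0.14],[-0.033,-0.045,0],0.5],[[0,0,0.21],[-0.051,-0.073,0],0.5],[[0,0,0.28],[-0.068,-0.102,0],0.5],[[0,0,0.35],[-0.083,-0.132,0],0.5],[[0,0,0.42],[-0.093,-0.164,0],0.5],[[0,0,0.49],[-0.1,-0.197,0],0.5],[[0,0,0.56],[-0.1,-0.23,0],0.5],[[0,0,0.63],[-0.1,-0.263,0],0.5],[[0,0,0.7],[-0.098,-0.296,0],0.5],[[0,0,0.77],[-0.094,-0.329,0],0.5],[[0,0,0.84],[-0.088,-0.362,0],0.5],[[0,0,0.91],[-0.08,-0.393,0],0.5],[[0,0,0.98],[-0.072,-0.42,0],0.5],[[0,0,1.05],[-0.065,-0.438,0],0.5],[[0,0,1.12],[-0.061,-0.446,0],0.5],[[0,0,1.187],[-0.06,-0.449,0],0.5],[[0,0,1.187],[-0.06,-0.449,0],0.5],[[0,0,1.187],[-0.06,-0.449,0],0.5],[[0,0,1.187],[-0.06,-0.449,0],0.5]]'

```text
clock: 10.37
tcp_pos: [0.4162, -0.0928, 0.2403]
orientation: [-3.06, -0.653, 0.005]
ft_force: [-0.2, 0.3, 0.2]
width: 0.503
```

Run:
```python
from h import *
s=arm.read_state(); print(s['tcp_pos'],s['width'],s['clock'],s['orientation'],s['qpos'],s['ft_force'])
c=cap('wrist','w5.png')
for t in ['handle_mid','vial_mid','small_beaker_mid']:
    for r in arm.regions_of('wrist',t)[:1]:
        P=cloud(c,r['region'])
        if len(P)<9: print(t,'none');continue
        h=P[P[:,2]>.1]
        print(t,r['score'],r['extent'],np.percentile(h,[1,50,99],axis=0).round(4).tolist())
        if t=='handle_mid':
            h=P[(P[:,2]>.118)&(P[:,2]<.13)];print(len(h),h.min(0),h.max(0),h.mean(0))
```

```text
[ 0.41619594 -0.09277116  0.24025585] 0.5026268287104232 10.3667 [-3.06000682 -0.65288894  0.00496426] [ 0.14062199  0.01963371 -0.20570025 -0.01276605 -1.34952897  1.85342128] [-0.24080222  0.34468145  0.16660044]
handle_mid 0.82 [301.3, 68.5, 36.0, 183.5] [[0.4079, -0.1012, 0.1006], [0.4191, -0.0914, 0.1237], [0.4266, -0.0827, 0.1261]]
688 [ 0.40694062 -0.10208212  0.1181555 ] [ 0.42652668 -0.08263908  0.12666115] [ 0.41767308 -0.09201853  0.12370346]
vial_mid 0.97 [436.8, 243.7, 69.7, 67.9] [[0.418, -0.2292, 0.1002], [0.4252, -0.2212, 0.1093], [0.4313, -0.2162, 0.1118]]
small_beaker_mid 0.66 [483.0, 144.5, 95.1, 67.6] [[0.49, -0.242, 0.1001], [0.5137, -0.2225, 0.102], [0.5364, -0.1928, 0.1041]]
```

View pics/w5.png

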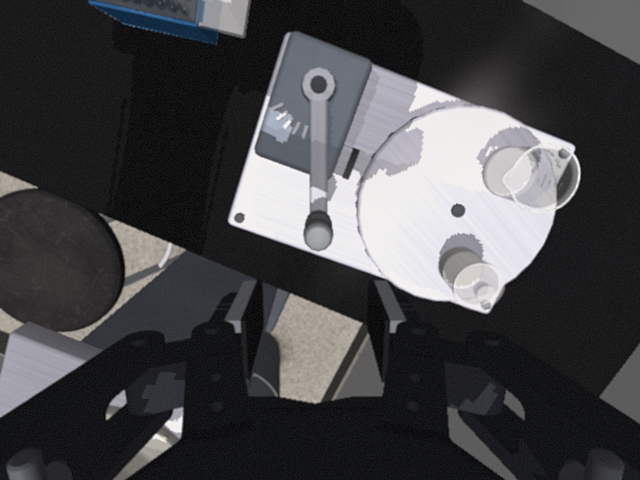

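Handle at (318,232), with the lever vertical in the picture, so the jaws lie along its arc. Bottle and beaker haven't moved. Going down and closing gently.

Request:
move_arm --increments '[[[0,0,0],[0.001,0,-0.03],0.5],[[0,0,0],[0.001,0,-0.06],0.5],[[0,0,0],[0.001,0,-0.09],0.5],[[0,0,0],[0.001,0,-0.11],0.5],[[0,0,0],[0.001,0,-0.125],0.5],[[0,0,0],[0.001,0,-0.132],0.5],[[0,0,0],[0.001,0,-0.134],0.5],[[0,0,0],[0.001,0,-0.134],0.6],[[0,0,0],[0.001,0,-0.134],0.65],[[0,0,0],[0.001,0,-0.134],0.7],[[0,0,0],[0.001,0,-0.134],0.73],[[0,0,0],[0.001,0,-0.134],0.76],[[0,0,0],[0.001,0,-0.134],0.79],[[0,0,0],[0.001,0,-0.134],0.85],[[0,0,0],[0.001,0,-0.134],0.85],[[0,0,0],[0.001,0,-0.134],0.85]]' --squeeze 20

```text
clock: 11.9
tcp_pos: [0.4179, -0.0927, 0.1074]
orientation: [-3.06, -0.656, 0.002]
ft_force: [-1.9, 1.5, 6.5]
width: 0.227
```

Run:
```python
from h import *
s=arm.read_state(); t=s['tcp_pos'];print(t,s['width'],s['clock'],s['orientation'],s['ft_force'])
P=np.array([.509,-.052]); v0=np.array([.4175,-.0925])-P
print(np.linalg.norm(v0))
for th in np.arange(1,13)*0.628/12:
    c,sn=np.cos(th),np.sin(th); v=np.array([c*v0[0]+sn*v0[1],c*v0[1]-sn*v0[0]])
    print(round(-th,3),(v-v0).round(4))
```

```text
[ 0.41790093 -0.09268178  0.10739134] 0.22689510099305507 11.9 [-3.05997299e+00 -6.56147812e-01  1.62886877e-03] [-1.94656532  1.49351156  6.46153639]
0.10006248048094753
-0.052 [-0.002   0.0048]
-0.105 [-0.0037  0.0098]
-0.157 [-0.0052  0.0148]
-0.209 [-0.0064  0.0199]
-0.262 [-0.0074  0.025 ]
-0.314 [-0.008   0.0302]
-0.366 [-0.0084  0.0355]
-0.419 [-0.0086  0.0407]
-0.471 [-0.0084  0.0459]
-0.523 [-0.008   0.0511]
-0.576 [-0.0073  0.0563]
-0.628 [-0.0063  0.0615]
```

Request:
move_arm --increments '[[[0,0,-0.026],[-0.001,0.0024,0],0.85],[[0,0,-0.052],[-0.002,0.0048,0],0.85],[[0,0,-0.078],[-0.0029,0.0073,0],0.85],[[0,0,-0.105],[-0.0037,0.0098,0],0.85],[[0,0,-0.131],[-0.0045,0.0123,0],0.85],[[0,0,-0.157],[-0.0052,0.0148,0],0.85],[[0,0,-0.183],[-0.0058,0.0173,0],0.85],[[0,0,-0.209],[-0.0064,0.0199,0],0.85],[[0,0,-0.236],[-0.0069,0.0224,0],0.85],[[0,0,-0.262],[-0.0074,0.025,0],0.85],[[0,0,-0.288],[-0.0077,0.0276,0],0.85],[[0,0,-0.314],[-0.008,0.0302,0],0.85],[[0,0,-0.34],[-0.0082,0.0328,0],0.85],[[0,0,-0.366],[-0.0084,0.0355,0],0.85],[[0,0,-0.393],[-0.0085,0.0381,0],0.85],[[0,0,-0.419],[-0.0086,0.0407,0],0.85],[[0,0,-0.419],[-0.0086,0.0407,0],0.85],[[0,0,-0.419],[-0.0086,0.0407,0],0.85],[[0,0,-0.419],[-0.0086,0.0407,0],0.85]]'

```text
clock: 13.48
tcp_pos: [0.4091, -0.0524, 0.1074]
orientation: [-3.13, -0.007, -0.001]
ft_force: [-2.2, -2.6, 2.8]
width: 0.224
```

```bash
cat > ang.py <<'E'
from h import *
s=arm.read_state(); t=s['tcp_pos'];print(t,s['width'],s['clock'],s['orientation'],s['ft_force'])
P=np.array([.509,-.052]); v0=np.array([.4175,-.0925])-P; v=t[:2]-P
print('tcp angle',np.arctan2(v0[1],v0[0])-np.arctan2(v[1],v[0]),np.linalg.norm(v))
for n in ['top','scene']:
    c=cap(n,n+'_%d.png'%(s['clock']*100))
    r=arm.regions_of(n,'brake_lever')
    if not r: print('none');continue
    Q=cloud(c,r[0]['region']); l=Q[(Q[:,2]>.068)&(Q[:,2]<.08)]; 
    if len(l)<20: print(len(l)); continue
    m,e=cv2.PCACompute(l[:,:2].astype(np.float32),None); e=e[0]*np.sign(-e[0][0]); print(n,len(l),'lever angle PCA',np.arctan2(-.0409,-.0913)-np.arctan2(e[1],e[0]), l.min(0),l.max(0))
E
python3 ang.py
```

```text
[ 0.40908461 -0.05244903  0.10743753] 0.22382926796355052 13.4833 [-3.13038626e+00 -6.92160881e-03 -1.44343143e-03] [-2.15928823 -2.58116429  2.8100822 ]
tcp angle 0.41220819615307036 0.09991639746400202
none
scene 307 lever angle PCA 0.4161236910539432 [ 0.4215861  -0.06029139  0.06804727] [ 0.51822739 -0.03914492  0.07914595]
```

Request:
move_arm --increments '[[[0,0,-0.026],[0,0.003,0],0.85],[[0,0,-0.052],[0,0.0059,0],0.85],[[0,0,-0.078],[0.0002,0.0085,0],0.85],[[0,0,-0.104],[0.0004,0.0111,0],0.85],[[0,0,-0.13],[0.0008,0.0137,0],0.85],[[0,0,-0.157],[0.0011,0.0163,0],0.85],[[0,0,-0.183],[0.0016,0.019,0],0.85],[[0,0,-0.21],[0.0021,0.0217,0],0.85],[[0,0,-0.21],[0.0021,0.0217,0],0.85],[[0,0,-0.21],[0.0021,0.0217,0],0.85],[[0,0,-0.21],[0.0021,0.0217,0],0.85],[[0,0,-0.21],[0.0021,0.0217,0],0.85]]'

```text
clock: 14.68
tcp_pos: [0.4112, -0.0312, 0.1074]
orientation: [-3.115, 0.321, -0.003]
ft_force: [-0.8, -5.3, 1.4]
width: 0.229
```

```bash
python3 ang.py; ls pics
```

```text
[ 0.41116338 -0.03115475  0.1074191 ] 0.22860015038633716 14.6833 [-3.11465972  0.32111402 -0.00321477] [-0.78917502 -5.32838082  1.42781792]
tcp angle -5.656560176732353 0.1000326396052246
0
scene 337 lever angle PCA -5.64853280499403 [ 0.42714407 -0.06291231  0.06801193] [ 0.51820439 -0.0273467   0.07948856]
crop1.png
scene1.png
scene_1348.png
scene_1468.png
top1.png
top2.png
top_1348.png
top_1468.png
w1.png
w2.png
w3.png
w4.png
w5.png
```

The TCP puts the lever at 0.627 rad and the camera at 0.635, against 0.628 for the third click. One last look at the whole scene.

View pics/scene_1468.png

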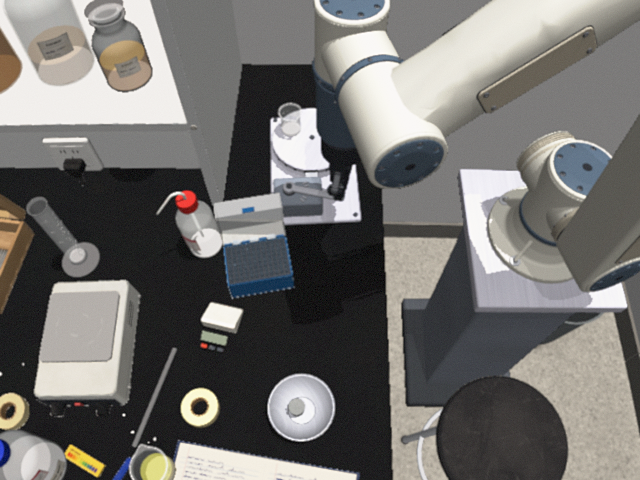

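The stopper is in the dish (297,407), the beaker is standing (290,115), and the gripper is on the handle (337,185). The bottle is hidden behind the arm, but was standing when last seen just before the grip.

```bash
python3 -c "
from station import arm
s=arm.read_state();print(s['tcp_pos'],s['width'],s['clock']);print(arm.sign_off())"
```

```text
[ 0.41114652 -0.03116174  0.107416  ] 0.2242560031285529 14.8833
the job is handed in; nothing more can be done
None
```

The stopper is in the steel dish and the brake lever is held at its third click. I handed the job in at 14.9 s with the gripper still on the handle.

- **Lever:** the gripper position gives 0.627 rad and the scene camera 0.635, against 0.628 for the third click. The fourth click is at 0.838. The handle pushed back with about 5.3 N, and the grip was set to 20 N. The top camera could not confirm the angle because the arm blocked its view.
- **Stopper:** it stands in the dish in the last picture, and the dish had not moved.
- **Turntable:** the beaker is standing in the last picture. The bottle was hidden by the arm then. It was standing where it had been in the wrist picture taken just before I gripped the handle.

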